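# Refit the plunger of a hand pressure pump by feel

### The arm

A 6-joint arm with a two-finger parallel gripper is mounted at the origin on the work surface. World frame = base frame: x ahead of the robot, y to its left, z up, the work surface at z = 0. Lengths are in mm, angles in rad, forces in N, time in s.
With the tool pointing down it reaches from about 350 to 800 mm from the base axis. Payload 7.3 kg.
Tool frame: the origin (TCP) lies on the mounting face of the last link; the fingertips stand 173 mm ahead of it and the grasp point (between the pads) lies 155 mm ahead of it; z points along the fingers, y is the line along which they close (so a half turn about z gives the same grasp; the last joint's range is limited). The gripper opens to 85 mm and grips with 20 to 120 N. Pads are 22 mm wide; open, the fingers measure 114 mm over their backs; the gripper's body (76 mm by 85 mm) begins 54 mm behind the grasp point. The pads swing forward as they close: fully open they stand 13 mm farther back than shut.
Start: joints at [-1.427, 0.342, 1.524, -0, 1.275, -0.146], TCP at [150.044, -503.105, 404.722] pointing down, gripper open.
Joint ranges: [-2.53, 2.53], [-0.77, 2.02], [0.04, 2.7], [-1, 4.14], [0.28, 2.66], [-3.11, 3.11]. Speed limits (rad/s): [2.57, 2.57, 3.14, 3.14, 3.14, 3.14].

### API

Orientations are given as a rotation vector (axis times angle).
In Python, from rig import readout, optics, manip gives the robot as it stands.
- The arm moves only by the shell command python3 -m inch 'ROWS' [FORCE]. ROWS is JSON, a list of rows, each a list of 5 numbers: the shift along the world's x, y, z in cm, then the turn about the world's z in degrees, then the opening, from 0 (shut) to 1 (fully open). In form: [[dx, dy, dz, roll, fingers], ...]. A call has 1 to 5 rows; each row shifts and turns the commanded pose from where the row before left it; what a row does not reach is not made up. A row lasts 1/8 s, in which the tool goes at most 62.5 mm and 10.7 degrees, less where a joint would pass 70% of its speed; a pose out of reach is approached as far as the arm can. A call with a gripper value outside its range is refused whole. The fingers move at their own pace and stop on an object; FORCE is the grip in N (left out, the last holds). Time passes only in rows, so rows that do not move let the fingers close. It gives the time, the measured TCP pose, the force, the opening and the grip force at its end, in the units of the state.
- readout.observe(): the state, without advancing time (a new reading comes with each control period).
- optics.read_camera(name): name is "scene" or "top" or "wrist"; returns a dict with "img" (480x640x3 uint8, blue, green, red), "fx", "fy", "cx", "cy" (pixels), "rvec" (rotation vector, rad) and "tvec" (3), from world to camera coordinates, as OpenCV has them. Camera axes: x right, y down, z forward; pixel columns grow to the right and rows downward; lengths in mm; the calibration is good to about 2 mm. A picture is of the moment at which its call begins. There is no depth.
- manip.sign_off(): hands the job in; it is judged then, once.
The state is a dict: "clock": time; "q": joint angles; "qvel": joint speeds; "tau": joint torques, N m; "eef_pos": TCP position; "tcp_rot": TCP orientation; "force": force on the tool from outside, world axes, zero at the start; "moment": the same for the moment, N m; "grip_width": opening from 0.0 (shut) to 1.0 (fully open); "grip_force": force on a finger pad.
Only numpy, scipy, OpenCV 4.12 (cv2) and the standard library are available. Lean on these libraries where they do the work, as an engineer would, in place of code of your own. Each camera call takes 0.05 s, during which the arm holds its last target. There are 200 camera calls.

### The job

Take the steel plunger out of the open case by its bare shaft and slide its tip partway into the bore of the hand pump, then let go, take hold again further back by the red handle, and push it home: on against the dragging packing inside until you feel that bottom, and press it firmly but gently there. How deep that is cannot be seen and differs each time; never force the plunger, leave it home and let go of it, and leave the weight, the coupling and the oil bottle where they stand.

Things in the scene. Friction and masses are not known exactly. Their poses are not given: they have to be found in the camera images.
- pump_mouth (a point): Centre of the round bore's mouth on the outer face of the hand pump's brass gland (62 mm square). +y points straight out of the mouth, -y into the bore, z up. The bore is level, 85 mm above the table, 18 mm in diameter with a 4 mm lead-in chamfer, 150 mm deep. Left partway in it, the plunger stays put, its handle sagging several mm.
- plunger_shaft (a point): On the plunger's axis, 70 mm from its tip: the place to grasp it in the case. Plunger 190 mm, about 0.24 kg: steel shaft 16 mm dia. x 120, brass collar 32 dia. x 8, red handle 20 dia. x 62. y axis along it: tip at -y, handle at +y. It balances 75 to 90 mm from the tip. Left partway in the bore it stays, its handle sagging several mm.
- plunger_tip (a point): Centre of the plunger's tip (the free end of the steel shaft); the last 3 mm are 12.4 mm in diameter. Same axes as plunger_shaft.
- plunger_collar (a point): Centre of the collar's face that looks to the tip, on the axis, 120 mm from the tip. The collar is a finger guard; it does not reach the gland. Same axes.
- plunger_handle (a point): Point on the axis of the red handle, 161 mm from the tip and 29 mm from the free end: where to take hold for the second push. Same axes.
- plunger: The whole plunger; origin on its axis 95 mm from the tip, axes as above.
- pump: The whole pump, fixed: blue base plate 130 x 200 mm, 14 mm thick, ending level with the mouth; square aluminium barrel with the gland in front, both within 31 mm above and beside the bore axis; a blue-rimmed gauge on its rear (top 108 mm above the axis, 130 mm behind the mouth). Origin on the table 75 mm behind (-y) and 85 mm below the mouth. Axes as pump_mouth.
- case: Open aluminium case with black foam, fixed, 146 mm (x) by 220 mm (y), foam top 42 mm, walls 36 mm high; origin at the centre of its underside. The plunger lies along y, 38 mm above the table, its ends sunk in foam slots; only a well 82 mm long (y), 134 mm wide, floor 7 mm up, centred 25 mm from the origin towards -y, leaves the shaft free for fingers.
- weight_mid (a point): Half-way up a loose steel weight, 64 mm across, 30 mm high, on the table: leave alone.
- coupling_mid (a point): Half-way up a loose brass coupling, 32 mm across, 42 mm high: leave alone.
- oil_mid (a point): Half-way up an amber oil bottle, 48 mm across, 110 mm high: leave alone.
- packing: Black packing disc, 15.6 mm dia., 12 mm thick, deep in the bore; origin at the centre of the face the tip meets, 68 to 100 mm deep at the start. Pushed inward it drags steadily with about 7 N and does not spring back; after 18 to 30 mm it bottoms hard and the force rises. A total push of 16 to 22 N seats it firmly; over 40 N damages the pump. Axes as pump_mouth.
- packing_face (a point): Centre of the packing's face that the tip meets. Home means the tip on this face, the packing bottomed: the tip is then 98 to 118 mm deep and the collar still 2 to 22 mm off the gland. The depth is set by hidden shims: it must be felt.
There are look-alikes about, which are no part of the job. Leave any black look-alike of the plunger alone.

How it is judged:
By the outcome, as a careful person would: the job done as asked, in the order asked, and still so for the second after the job is handed in, with the robot touching nothing.
It also fails if it takes over 53 s, if anything falls off the work surface, if the arm or the gripper's body presses on something with over 40 N, if the wrist force passes 120 N, or if a joint passes its speed limit or range.

## Working session

There is one attempt and no reset: what is moved stays moved. The work goes in short steps, Python scripts to look and compute and a shell command to move; the robot and the scene stay as the last step left them, time stands still between calls to the robot, and variables do not carry over. Pictures are saved under pics/ and viewed, at most 10 in all, crops included, and the job is handed in when it is done.

```bash
mkdir -p pics; ls; python3 - <<'E'
from rig import readout, optics
import cv2,numpy as np
s=readout.observe(); print({k:np.round(v,3).tolist() for k,v in s.items()})
for n in("scene","top"):
    c=optics.read_camera(n); cv2.imwrite(f"pics/{n}0.png",c["img"]); print(n,c["fx"],c["fy"],c["cx"],c["cy"],np.round(c["rvec"],4),np.round(c["tvec"],1))
E
```

```text
pics
{'clock': 0.0, 'q': [-1.427, 0.343, 1.525, -0.0, 1.275, -0.146], 'qvel': [0.002, -0.0, 0.002, -0.001, 0.001, 0.001], 'tau': [-0.0, -43.368, -24.601, -0.0, 0.008, -0.0], 'eef_pos': [150.035, -502.964, 404.002], 'tcp_rot': [-3.107, -0.453, 0.0], 'force': [-0.926, -0.64, 0.033], 'moment': [-0.006, 0.083, -0.017], 'grip_force': 0.0, 'grip_width': 0.999}
scene 555.2353023933728 555.2353023933728 314.6843799366074 239.1283275868032 [ 1.7323  1.6308 -0.8095] [-219.2 -273.2 1491.2]
top 497.8100858778227 497.8100858778227 319.89064443803636 239.3766146943183 [ 2.1008 -2.1307  0.2148] [ 180.4  544.8 1103.4]
```

View pics/scene0.png

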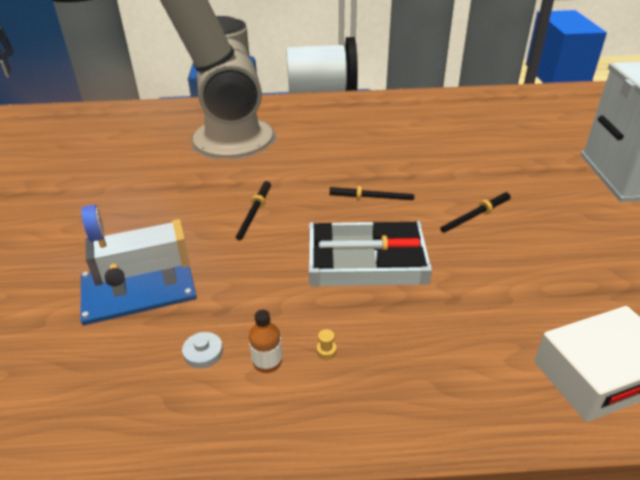

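View pics/top0.png

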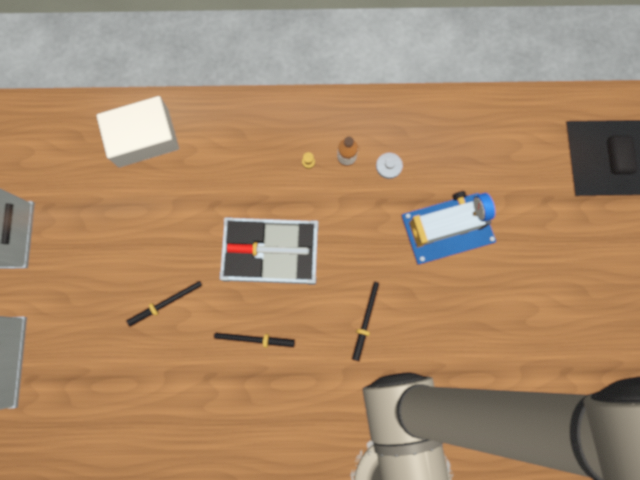

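The top view shows these candidates:
- Steel and red plunger in the case: handle (240,249), collar (258,250), tip (308,251).
- Black look-alikes at (165,303), (255,340) and (366,320).

I choose the one in the case. The pump's gland is at (418,230), facing left and slightly down in the image. Next is a close crop.

```bash
cat > h.py <<'E'
import cv2,numpy as np
from rig import optics,readout
def ray(c,uv):
    R=cv2.Rodrigues(np.array(c["rvec"],float))[0];t=np.array(c["tvec"],float).ravel()
    d=R.T@np.array([(uv[0]-c["cx"])/c["fx"],(uv[1]-c["cy"])/c["fy"],1.]);return -R.T@t,d
def at(c,uv,z):
    o,d=ray(c,uv);return (o+d*(z-o[2])/d[2])
def pix(c,P):
    K=np.array([[c["fx"],0,c["cx"]],[0,c["fy"],c["cy"]],[0,0,1]])
    return cv2.projectPoints(np.array(P,float).reshape(-1,3),np.array(c["rvec"],float),np.array(c["tvec"],float),K,None)[0][:,0]
E
python3 - <<'E'
from h import *
c=optics.read_camera("top");im=c["img"]
crop=im[175:295,200:520]; cv2.imwrite("pics/crop1.png",cv2.resize(crop,None,fx=2.5,fy=2.5,interpolation=cv2.INTER_CUBIC))
b,g,r=[im[...,i].astype(int) for i in range(3)]
for n,m,z in(("red",(r>170)&(g<60)&(b<60),38),("blue",(b>110)&(r<60),14),("brass",(r>170)&(g>120)&(b<90)&(r-b>110),85)):
    m=m.copy();m[:170]=0;m[295:]=0;m[:,:200]=0;m[:,520:]=0
    n_,L,st,ce=cv2.connectedComponentsWithStats(m.astype(np.uint8))
    for i in range(1,n_):
        if st[i,4]>15:
            p=np.argwhere(L==i)[:,::-1].astype(np.float32);bx=cv2.boxPoints(cv2.minAreaRect(p))
            print(n,st[i],np.round(ce[i],1),at(c,ce[i],z).round(1),bx.round(1).tolist())
E
```

```text
red [228 244  23   3  39] [239.5 245.1] [539.7 362.3  38. ] [[227.89999389648438, 245.1999969482422], [228.0, 243.60000610351562], [250.10000610351562, 245.0], [250.0, 246.60000610351562]]
red [228 250  23   3  57] [239.6 250.9] [525.8 361.7  38. ] [[228.0, 250.0], [250.0, 250.0], [250.0, 252.0], [228.0, 252.0]]
blue [477 195  12   6  41] [482.9 196.8] [ 656.6 -228.9   14. ] [[477.0, 200.0], [477.0, 195.0], [488.0, 195.0], [488.0, 200.0]]
blue [485 211   8   9  50] [488.7 215.1] [ 610.2 -239.4   14. ] [[485.0, 211.0], [492.0, 211.0], [492.0, 219.0], [485.0, 219.0]]
blue [482 233   8  10  16] [485.8 237.4] [ 554.9 -227.8   14. ] [[481.79998779296875, 241.3000030517578], [487.3999938964844, 232.0], [489.8999938964844, 233.5], [484.29998779296875, 242.8000030517578]]
blue [416 242  29  17 135] [431.8 250.4] [524.9 -95.7  14. ] [[415.3999938964844, 250.60000610351562], [442.0, 241.10000610351562], [446.1000061035156, 252.60000610351562], [419.5, 262.1000061035156]]
```

View pics/crop1.png

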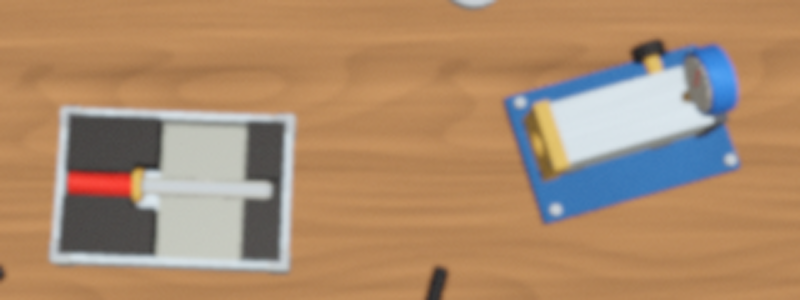

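The crop confirms the steel plunger with the red handle: handle end at crop (66,183), tip at (272,189). The pump plate's front corners are at crop (505,99) and (547,222), with a rear corner at (739,165).

```bash
python3 - <<'E'
from h import *
c=optics.read_camera("top")
f=lambda x,y:(200+(x+.5)/2.5-.5,175+(y+.5)/2.5-.5)
h=at(c,f(66,183),38);t=at(c,f(272,189),38);v=h-t
print("plunger",h,t,np.linalg.norm(v),np.degrees(np.arctan2(-v[0],v[1])))
u=v/np.linalg.norm(v);print("shaft70",t+70*u, h-120*u)
a,b,d=[at(c,f(*p),14) for p in((505,99),(547,222),(739,165))]
m=(a+b)/2;w=b-a;l=b-d
print("pump",m,np.linalg.norm(w),np.linalg.norm(l),np.degrees(np.arctan2(-l[0],l[1])),np.degrees(np.arctan2(-w[1],-w[0])))
# gland top face corners crop at z=116
for p in((541,102),(567,172)):print(at(c,f(*p),116))
c2=optics.read_camera("wrist");cv2.imwrite("pics/w0.png",c2["img"]);print(at(c2,(320,240),0))
print(cv2.Rodrigues(c2["rvec"])[0].round(3), -cv2.Rodrigues(c2["rvec"])[0].T@c2["tvec"])
E
```

```text
plunger [533.40077891 393.75452741  38.        ] [524.91594049 199.82827427  38.        ] 194.11178258477585 -2.5052594307711327
shaft70 [527.97571709 269.76136921  38.        ] [528.1554476 273.8692218  38.       ]
pump [554.36334201 -44.77238941  14.        ] 126.42161276661963 195.31258645727084 15.707761247391966 15.799274631162637
[585.99032893 -41.85087558 116.        ]
[522.25789815 -61.3657244  116.        ]
[ 109.79377017 -517.09904056    0.        ]
[[ 0.286 -0.958 -0.001]
 [-0.914 -0.273  0.301]
 [-0.289 -0.085 -0.954]] [ 224.15155907 -480.65700217  373.10296086]
```

```bash
python3 -m inch '[[5,3,0,10,1],[5,3.5,0,10,1],[5,3.5,0,10,1],[5,3.5,0,10,1],[4,4.5,0,10,1]]' 40; python3 -m inch '[[3,5,-1,10,1],[3,5,-1,10,1],[3,5,-1,1,1],[2,5.5,-1,0,1],[1,6,-1,0,1]]'; python3 -m inch '[[1,6,-1,0,1],[1,6,-1,0,1],[0,6,-1,0,1],[0,6,0,0,1],[0,6,0,0,1]]'
```

```text
clock: 0.88
eef_pos: [391.6, -321.9, 404.6]
tcp_rot: [2.62, 1.732, 0.0]
force: [0.8, -0.5, 1.6]
grip_width: 1.001
grip_force: 0.0
clock: 1.5
eef_pos: [510.8, -56.4, 354.3]
tcp_rot: [2.267, 2.174, 0.001]
force: [-0.1, -0.5, 0.7]
grip_width: 1.002
grip_force: 0.0
clock: 2.12
eef_pos: [529.8, 243.9, 324.5]
tcp_rot: [2.267, 2.174, -0.0]
force: [0.5, -0.8, -0.2]
grip_width: 1.001
grip_force: 0.0
```

```bash
python3 - <<'E'
from h import *
c=optics.read_camera("wrist");cv2.imwrite("pics/w1.png",c["img"])
for P in((525,199.8,38),(528,269.8,38),(533.4,393.8,38)):print(pix(c,P))
E
```

```text
[[313.58819462 286.22031027]]
[[313.39865746 201.39759146]]
[[313.10732021  11.55415845]]
```

View pics/w1.png

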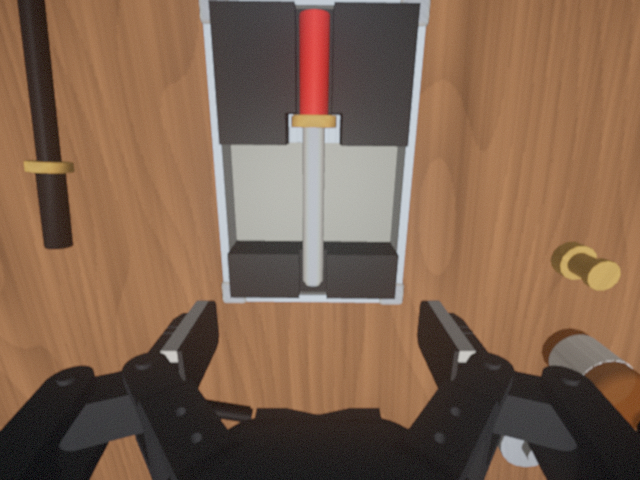

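The wrist view matches the estimate to about 1 mm: tip at (313,286), collar at (314,120), handle end at (315,11). I'll go down onto the shaft.

```bash
python3 -m inch '[[-0.2,2.5,-2,0,1],[0,0,-4,0,1],[0,0,-4,0,1],[0,0,-2,0,1],[0,0,-1.3,0,1]]'; python3 -m inch '[[0,0,0,0,1],[0,0,0,0,0.1],[0,0,0,0,0],[0,0,0,0,0],[0,0,0,0,0]]' 40;python3 -m inch '[[0,0,0,0,0],[0,0,0,0,0],[0,0,0,0,0],[0,0,0,0,0]]'
```

```text
clock: 2.8
eef_pos: [527.9, 266.8, 190.4]
tcp_rot: [-2.267, -2.174, 0.002]
force: [-0.6, -0.7, 0.0]
grip_width: 0.999
grip_force: 0.0
clock: 3.42
eef_pos: [528.1, 266.9, 192.2]
tcp_rot: [2.267, 2.174, 0.001]
force: [-1.2, -0.7, 3.2]
grip_width: 0.168
grip_force: 38.9
clock: 3.92
eef_pos: [528.1, 266.9, 192.2]
tcp_rot: [2.267, 2.174, 0.001]
force: [-1.3, 0.2, 6.1]
grip_width: 0.17
grip_force: 39.0
```

```bash
python3 -m inch '[[0,0,0.5,0,0],[0,0,1.5,0,0],[0,0,4,0,0],[0,0,3,0,0],[0,-3,1,0,0]]' 60; python3 -m inch '[[0,-5,0,4,0],[0,-5,0,4,0],[0,-4,0,4,0],[0,-2.5,0,4,0],[0,-1.3,-1,2.2,0]]'; python3 -m inch '[[0,-1,-2,0,0],[0,0,-2,0,0],[0,0,0,0,0]]'
python3 - <<'E'
from h import *
for n in("wrist","top","scene"):
    c=optics.read_camera(n);cv2.imwrite(f"pics/{n}2.png",c["img"])
    for P in((554.4,-45,85),):print(n,pix(c,P))
E
```

```text
clock: 4.55
eef_pos: [528.3, 238.0, 294.7]
tcp_rot: [2.263, 2.176, 0.007]
force: [-0.2, -0.1, -2.6]
grip_width: 0.167
grip_force: 58.6
clock: 5.18
eef_pos: [528.3, 57.4, 283.1]
tcp_rot: [1.894, 2.504, 0.002]
force: [0.0, 0.6, -3.3]
grip_width: 0.169
grip_force: 58.6
clock: 5.55
eef_pos: [527.6, 48.7, 241.1]
tcp_rot: [-1.894, -2.504, 0.002]
force: [-0.3, 0.4, -1.8]
grip_width: 0.162
grip_force: 58.6
wrist [[317.89734532 497.15457169]]
top [[415.64145139 232.33795189]]
scene [[183.0358821  242.41492914]]
```

View pics/wrist2.png

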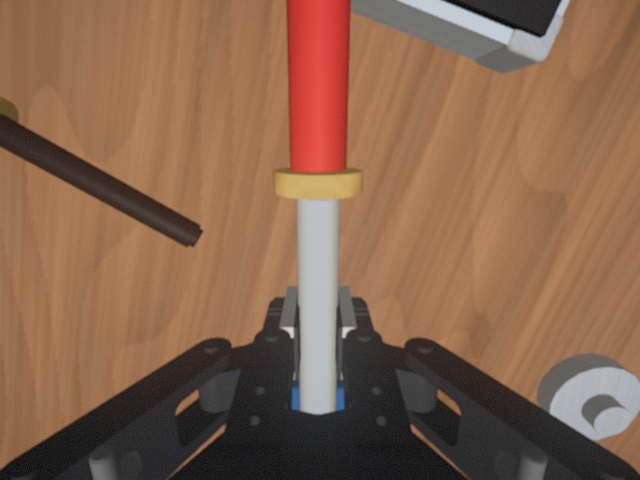

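The wrist view shows the shaft gripped straight, collar at (318,185) and tip at about (319,410), with the mouth out of frame. I'll check mouth and tip in crops from the other two cameras.

```bash
python3 - <<'E'
import cv2,numpy as np
a=cv2.imread("pics/scene2.png")[195:295,140:240];b=cv2.imread("pics/top2.png")[185:285,350:450]
cv2.imwrite("pics/crop2.png",np.hstack([cv2.resize(x,(400,400),interpolation=cv2.INTER_CUBIC) for x in(a,b)]))
E
```

```text
(no output)
```

View pics/crop2.png

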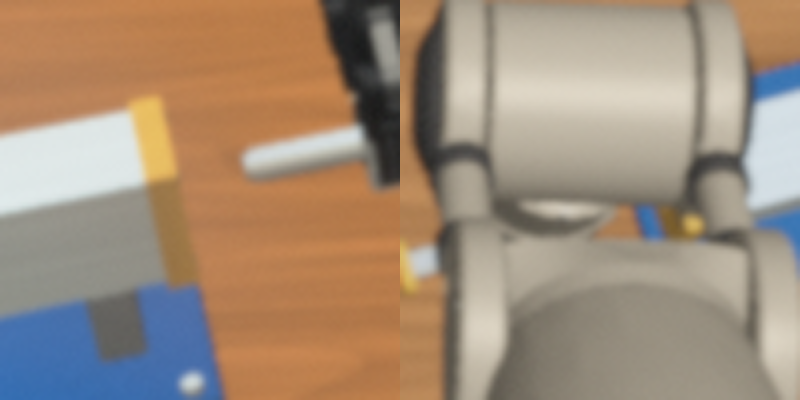

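The scene crop has the tip at crop (246,164), with the gland corners at (177,178) and (199,283). The arm hides the mouth from the top camera, so I'll hold the plunger high and to the side and look at the gland with the wrist camera.

```bash
python3 -m inch '[[0,2,4,0,0],[0,0,5,0,0],[0,-3,5,0,0],[-1,-6,1.5,0,0],[0,-6,0,0,0]]'; python3 -m inch '[[0,-1.6,0,0,0],[0,0,0,0,0],[0,0,0,0,0]]'
python3 - <<'E'
from h import *
c=optics.read_camera("wrist");cv2.imwrite("pics/wrist3.png",c["img"])
Y=np.array([-.271,.963,0]);X=np.array([.963,.271,0]);M=np.array([554.4,-45,0])
print(pix(c,[M+[0,0,85],M+31*X+[0,0,116],M-31*X+[0,0,116],M+65*X+[0,0,14],M-65*X+[0,0,14]]).round(1).tolist())
E
```

```text
clock: 6.32
eef_pos: [517.6, -81.8, 400.0]
tcp_rot: [1.889, 2.503, 0.003]
force: [1.6, -0.2, -3.5]
grip_width: 0.165
grip_force: 58.9
clock: 6.7
eef_pos: [518.1, -95.7, 396.8]
tcp_rot: [-1.893, -2.507, -0.001]
force: [0.1, -0.3, -0.9]
grip_width: 0.165
grip_force: 58.8
[[377.0, 179.6], [426.8, 185.6], [341.4, 185.3], [429.8, 170.1], [301.0, 169.7]]
```

View pics/wrist3.png

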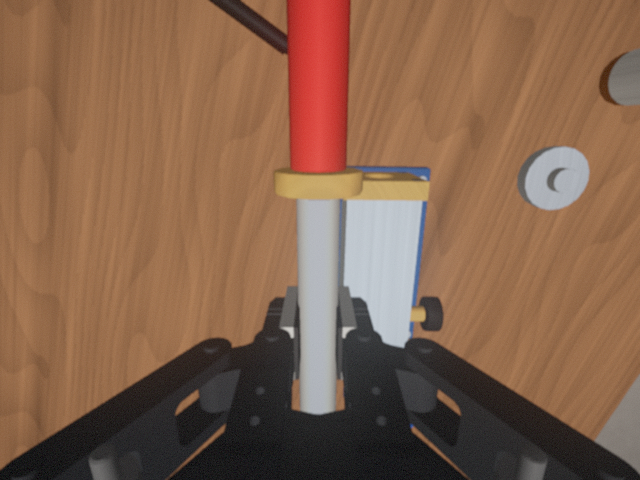

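The wrist view shows the gland's right end at (429,181) and the bore at about (379,177). The mouth is slightly off my estimate, so I'll measure it with sub-pixel edges.

```bash
python3 - <<'E'
import cv2,numpy as np
im=cv2.imread("pics/wrist3.png")
cr=im[150:215,335:445];cv2.imwrite("pics/crop3.png",cv2.resize(cr,None,fx=7,fy=7,interpolation=cv2.INTER_CUBIC))
print("row190 x415-435",im[190,418:436].tolist())
print("col400 y160-205",[(y,im[y,405].tolist()) for y in range(163,204)])
E
```

```text
row190 x415-435 [[106, 167, 198], [105, 166, 197], [106, 167, 197], [103, 163, 194], [103, 164, 194], [100, 162, 193], [105, 166, 195], [108, 167, 196], [102, 165, 195], [101, 163, 193], [99, 152, 186], [96, 136, 177], [89, 122, 165], [84, 118, 161], [79, 113, 157], [83, 115, 157], [82, 116, 157], [84, 115, 158]]
col400 y160-205 [(163, [84, 117, 160]), (164, [83, 113, 157]), (165, [79, 109, 147]), (166, [82, 90, 114]), (167, [102, 78, 80]), (168, [128, 93, 70]), (169, [142, 97, 68]), (170, [148, 101, 76]), (171, [133, 93, 76]), (172, [98, 85, 88]), (173, [74, 89, 107]), (174, [57, 91, 115]), (175, [54, 91, 118]), (176, [60, 94, 120]), (177, [64, 95, 120]), (178, [62, 91, 119]), (179, [60, 89, 115]), (180, [66, 107, 134]), (181, [86, 139, 167]), (182, [101, 162, 193]), (183, [104, 167, 196]), (184, [104, 166, 197]), (185, [108, 168, 199]), (186, [107, 168, 197]), (187, [105, 166, 197]), (188, [106, 166, 197]), (189, [109, 169, 198]), (190, [109, 168, 197]), (191, [105, 167, 196]), (192, [106, 168, 197]), (193, [107, 167, 198]), (194, [108, 167, 198]), (195, [108, 167, 197]), (196, [112, 171, 200]), (197, [108, 169, 200]), (198, [106, 168, 198]), (199, [130, 172, 198]), (200, [170, 183, 195]), (201, [198, 194, 191]), (202, [206, 198, 191]), (203, [206, 198, 191])]
```

View pics/crop3.png

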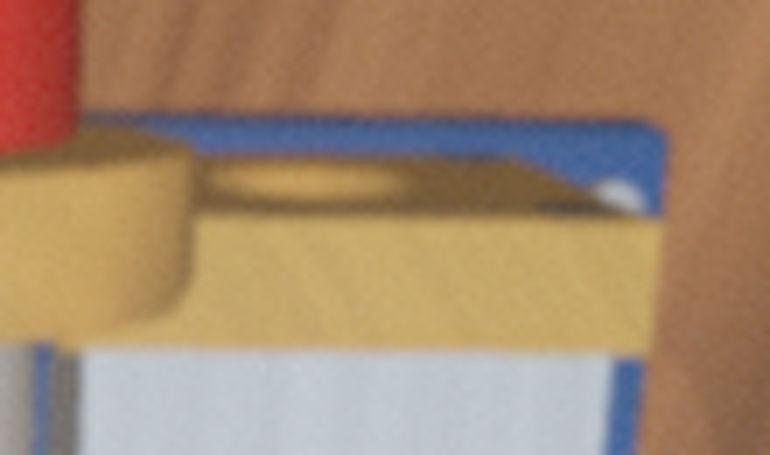

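```bash
python3 - <<'E'
from h import *
c=optics.read_camera("wrist");s=readout.observe()
T=cv2.Rodrigues(np.array(s["tcp_rot"]))[0];p=np.array(s["eef_pos"]);print(p,T.round(4).tolist())
# tool x axis along +y'
for a in(-67,20,53,61,123):print(a,pix(c,p+T@[a,0,154.2]).round(1))
Yt=T[:,0]*np.sign(T[1,0]);print("tool yaw",np.degrees(np.arctan2(-Yt[0],Yt[1])))
g=at(c,(429.5,180.8),116);g2=at(c,(428.4,200),116);l=at(c,(335+195/7,150+212/7),116)
e=g-l;yaw=np.degrees(np.arctan2(e[1],e[0]));print("gland R",g,"rear",g2,"yaw",yaw)
y=np.radians(15.7);X=np.array([np.cos(y),np.sin(y),0]);Y=np.array([-np.sin(y),np.cos(y),0])
print("mouth gland",g-31*X, "bore",at(c,(379.3,176.5),80))
cn=at(c,(430.2,167.8),14);print("mouth plate",cn-65*X)
a,b=at(c,(345,167),14),at(c,(420,168),14);
ct=optics.read_camera("scene")
f=lambda x,y:(140+(x+.5)/4-.5,195+(y+.5)/4-.5)
print("scene tip obs",f(246,164),"gland near top",f(177,178),"far top",f(160,97),"low",f(199,283))
M=np.array([555.5,-42.5,85]);up=np.array([0,0,31])
print(pix(ct,[M+31*X+up,M-31*X+up,M+31*X-up]).round(2).tolist())
tp=np.array([527.6,48.7,241.1-154.2]);print(pix(ct,[tp-67*Y,tp-67*Y+[0,0,5]]).round(2))
E
```

```text
[518.15323391 -95.50756021 396.73947279] [[-0.2743, 0.9616, 0.0], [0.9616, 0.2743, 0.0004], [0.0003, 0.0001, -1.0]]
-67 [[316.6 453.5]]
20 [[316.5 283.2]]
53 [[316.4 199.9]]
61 [[316.4 177.7]]
123 [[316.2 -29.4]]
tool yaw 15.919947702516092
gland R [584.84068248 -32.61274922 116.        ] rear [589.24268118 -45.98117304 116.        ] yaw 15.489463171210485
mouth gland [554.99723834 -41.00136305 116.        ] bore [556.36271124 -42.32865052  80.        ]
mouth plate [553.87520599 -42.51852618  14.        ]
scene tip obs (201.125, 235.625) gland near top (183.875, 239.125) far top (179.625, 218.875) low (189.375, 265.375)
[[183.95, 239.31], [179.05, 219.33], [189.68, 266.32]]
[[199.65 237.86]
 [199.24 235.7 ]]
```

```bash
python3 - <<'E'
from h import *
im=cv2.imread("pics/scene2.png").astype(int)
ct=optics.read_camera("scene")
pts=[]
for x in range(203,229):
    col=im[220:245,x]; w=np.clip(col[:,0]-90,0,60)  # blue channel: grey shaft vs wood
    pts.append((x,(w*np.arange(220,245)).sum()/max(w.sum(),1),w.sum()))
P=np.array(pts);print(P[::4].round(2).tolist());ok=P[:,2]>200
print("fit",np.polyfit(P[ok,0]-215,P[ok,1],1))
print("row 232:",im[235,196:208].tolist())
y=np.radians(15.8);Y=np.array([-np.sin(y),np.cos(y),0])
tp=np.array([527.6,48.7,86.9])
for dz,th in((0,0),(3,0),(0,2),(2,2),(0,4)):
    t=np.radians(th);d=np.cos(t)*-Y+np.array([0,0,np.sin(t)])
    q=pix(ct,[tp+[0,0,dz]+d*67,tp+[0,0,dz]+d*30]);k=(q[1]-q[0]);sl=k[1]/k[0]
    print(dz,th,"tip",q[0].round(2),"slope",round(sl,3),"v@215",round(q[0][1]+sl*(215-q[0][0]),2))
E
```

```text
[[203.0, 234.76, 465.0], [207.0, 234.05, 489.0], [211.0, 233.19, 488.0], [215.0, 232.32, 496.0], [219.0, 231.43, 499.0], [223.0, 230.64, 496.0], [227.0, 229.89, 487.0]]
fit [-2.08331047e-01  2.32330895e+02]
row 232: [[79, 120, 175], [79, 119, 173], [78, 118, 171], [92, 126, 172], [131, 150, 177], [177, 185, 193], [199, 204, 203], [203, 207, 205], [200, 206, 204], [197, 204, 202], [193, 201, 201], [189, 199, 199]]
0 0 tip [199.66 237.9 ] slope -0.214 v@215 234.61
3 0 tip [199.41 236.6 ] slope -0.214 v@215 233.27
0 2 tip [199.49 236.88] slope -0.185 v@215 234.01
2 2 tip [199.32 236.02] slope -0.185 v@215 233.12
0 4 tip [199.36 235.86] slope -0.157 v@215 233.41
```

```bash
python3 - <<'E'
from h import *
ct=optics.read_camera("scene");cw=optics.read_camera("wrist");s=readout.observe()
im=cv2.imread("pics/scene0.png").astype(int)
q=pix(ct,[[525.2+.0,200,38],[528,270,38],[530.4,320,38],[533.4,393,38]]);print("pred",q.round(2).tolist())
for x in (325,335,345,390,400,410):
    print(x,[tuple(im[y,x]) for y in range(236,252)] if x in(345,) else "", "red c", [y for y in range(232,256) if im[y,x,2]>150 and im[y,x,1]<70])
w=cv2.imread("pics/wrist3.png").astype(float)
T=cv2.Rodrigues(np.array(s["tcp_rot"]))[0];p=np.array(s["eef_pos"])
for r in(60,120,215,240,265):
    g=np.abs(np.diff(cv2.GaussianBlur(w,(0,0),1)[r].sum(1)));
    L=285+np.argmax(g[285:305]);R=330+np.argmax(g[330:352]);print(r,"edges",L,R,R-L)
o=-cv2.Rodrigues(cw["rvec"])[0].T@cw["tvec"].ravel()
tl=T.T@(o-p);print("cam in tool",tl)
for h in(149.5,154.2):
  for a,rad in((45,8),(25,8),(90,10),(70,10)):
    d=np.hypot(0,h-tl[2]); # half-width approx, tangent
    q=pix(cw,[p+T@[a,-rad,h],p+T@[a,rad,h]]);print(h,a,q.round(1).tolist(),abs(q[1,0]-q[0,0]).round(2))
E
```

```text
pred [[317.97, 245.98], [354.61, 245.16], [380.82, 244.71], [419.08, 243.88]]
325  red c []
335  red c []
345 [(np.int64(144), np.int64(156), np.int64(152)), (np.int64(149), np.int64(162), np.int64(158)), (np.int64(150), np.int64(164), np.int64(159)), (np.int64(158), np.int64(171), np.int64(166)), (np.int64(177), np.int64(187), np.int64(181)), (np.int64(204), np.int64(208), np.int64(199)), (np.int64(219), np.int64(219), np.int64(209)), (np.int64(219), np.int64(219), np.int64(210)), (np.int64(207), np.int64(211), np.int64(205)), (np.int64(184), np.int64(193), np.int64(192)), (np.int64(156), np.int64(166), np.int64(167)), (np.int64(132), np.int64(142), np.int64(143)), (np.int64(122), np.int64(132), np.int64(132)), (np.int64(133), np.int64(145), np.int64(143)), (np.int64(144), np.int64(157), np.int64(154)), (np.int64(149), np.int64(163), np.int64(160))] red c []
390  red c [239, 240, 241, 242, 243, 244, 245, 246]
400  red c [238, 239, 240, 241, 242, 243, 244, 245, 246]
410  red c [238, 239, 240, 241, 242, 243, 244, 245]
60 edges 287 348 61
120 edges 288 347 59
215 edges 297 345 48
240 edges 297 344 47
265 edges 298 343 45
cam in tool [77.40779928  0.47689751 31.2072946 ]
149.5 45 [[293.8, 225.1], [338.7, 225.1]] 44.89
149.5 25 [[294.8, 276.7], [337.6, 276.8]] 42.79
149.5 90 [[284.6, 88.1], [347.7, 88.2]] 63.07
149.5 70 [[286.3, 153.0], [346.1, 153.0]] 59.77
154.2 45 [[294.6, 221.7], [337.9, 221.8]] 43.31
154.2 25 [[295.6, 271.8], [337.0, 271.8]] 41.35
154.2 90 [[285.9, 89.8], [346.5, 89.8]] 60.58
154.2 70 [[287.5, 152.1], [345.0, 152.2]] 57.53
```

```bash
python3 -m inch '[[0.4,4,0,0,0],[0.5,5,0,0,0],[0.5,4.2,-3,0,0],[0,0,-5,0,0],[0,0,-4.8,0,0]]'; python3 -m inch '[[0,0,-3,0,0],[0,0,0,0,0],[0,0,0,0,0]]'; python3 - <<'E'
from h import *
s=readout.observe();print(s["eef_pos"],s["force"])
c=optics.read_camera("scene");cv2.imwrite("pics/scene4.png",c["img"]);
im=c["img"][205:275,160:250];cv2.imwrite("pics/crop4.png",cv2.resize(im,None,fx=8,fy=8,interpolation=cv2.INTER_CUBIC))
E
```

```text
clock: 7.62
eef_pos: [532.0, 36.2, 267.6]
tcp_rot: [1.892, 2.507, 0.001]
force: [-0.4, -0.3, -2.7]
grip_width: 0.166
grip_force: 58.9
clock: 8.0
eef_pos: [532.7, 35.1, 239.9]
tcp_rot: [1.894, 2.504, 0.002]
force: [-0.3, 0.2, -1.9]
grip_width: 0.164
grip_force: 58.9
[532.69465971  35.12541647 239.94921681] [-0.27509791  0.15747324 -1.94275749]
```

View pics/crop4.png

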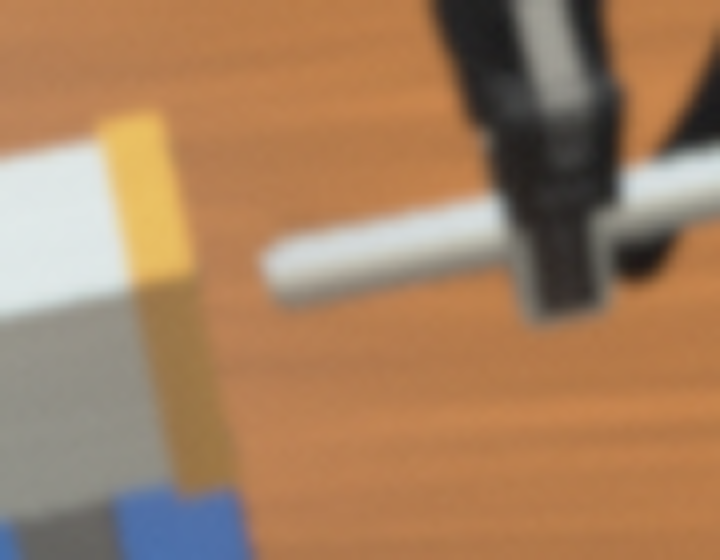

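The crop shows the tip at (275,275) and the projected mouth centre at about (200,301). The tip is on line and perhaps 1 mm high, so I'll lower it slightly and feel it in.

```bash
python3 -m inch '[[0.14,-0.48,-0.13,0,0],[0.14,-0.48,0,0,0],[0.08,-0.29,0,0,0],[0.08,-0.29,0,0,0]]'|grep -E 'pos|force:'; python3 -m inch '[[0.08,-0.29,0,0,0],[0.08,-0.29,0,0,0]]'|grep -E 'pos|force:';  python3 -m inch '[[0.08,-0.29,0,0,0],[0.08,-0.29,0,0,0]]'|grep -E 'pos|force:'
```

```text
eef_pos: [536.6, 19.3, 237.5]
force: [0.6, -0.1, -2.6]
grip_force: 58.9
eef_pos: [537.6, 15.3, 237.2]
force: [-1.4, 15.3, 0.5]
grip_force: 59.1
eef_pos: [539.9, 7.9, 237.6]
force: [0.5, 1.1, -0.0]
grip_force: 59.0
```

```bash
python3 -m inch '[[0.08,-0.29,0,0,0],[0.08,-0.29,0,0,0]]'|grep -E 'pos|force:'; python3 -m inch '[[0.14,-0.48,0,0,0],[0.14,-0.48,0,0,0]]'|grep -E 'pos|force:';  python3 -m inch '[[0.14,-0.48,0,0,0],[0.08,-0.29,0,0,0],[0,0,0,0,0]]'|grep -E 'pos|force:'
```

```text
eef_pos: [541.5, 2.0, 237.6]
force: [1.3, 2.2, -0.4]
grip_force: 59.1
eef_pos: [544.3, -7.6, 237.6]
force: [2.1, 3.1, 2.2]
grip_force: 59.1
eef_pos: [546.6, -15.5, 237.6]
force: [1.6, -0.7, 2.1]
grip_force: 59.1
```

```bash
python3 -m inch '[[0.11,-0.39,0.1,0,0],[0.11,-0.39,0,0,0],[0,0,0,0,0],[0,0,0,0,0]]'|grep -E 'pos|force:'; python3 -m inch '[[0,0,0,0,0.3],[0,0,0,0,0.6],[0,0,0,0,1],[0,0,0,0,1],[0,0,0,0,1]]'; python3 -m inch '[[-0.5,1.9,0,0,1],[-0.8,2.9,0,0,1],[-0.8,2.9,0,0,1],[-0.4,1.4,-0.3,0,1],[0,0,0,0,1]]'
python3 - <<'E'
from h import *
c=optics.read_camera("wrist");s=readout.observe();T=cv2.Rodrigues(np.array(s["tcp_rot"]))[0];p=np.array(s["eef_pos"]);print(p,s["force"])
cv2.imwrite("pics/wrist5.png",c["img"])
for h in(154,162):print(pix(c,[p+T@[a,0,h] for a in(-33,29)]).round(1).tolist())
E
```

```text
eef_pos: [548.6, -23.3, 238.3]
force: [2.7, -1.4, 0.2]
grip_force: 59.1
clock: 11.05
eef_pos: [548.4, -22.8, 238.4]
tcp_rot: [-1.895, -2.506, -0.0]
force: [-0.1, 0.3, -0.0]
grip_width: 1.002
grip_force: 0.0
clock: 11.68
eef_pos: [523.0, 69.2, 235.1]
tcp_rot: [-1.892, -2.507, 0.001]
force: [-1.1, -0.0, -0.4]
grip_width: 0.997
grip_force: 0.0
[523.41085765  68.45204989 235.31058828] [-0.19716261 -0.12047665  0.71668175]
[[316.9, 396.2], [317.1, 264.2]]
[[317.0, 383.4], [317.1, 256.8]]
```

View pics/wrist5.png

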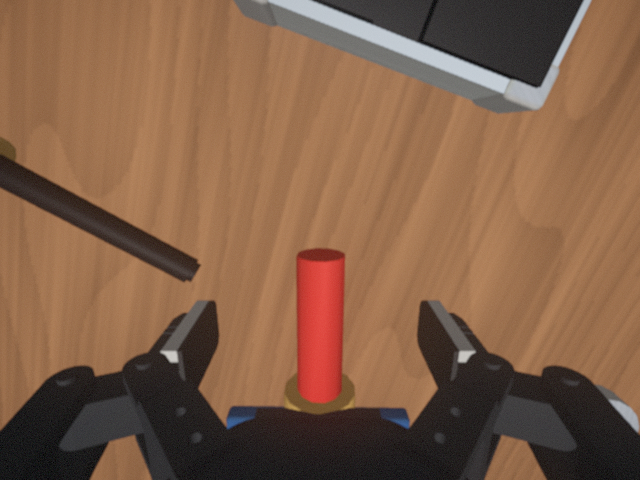

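Partway in, the handle is at (321,255)–(320,400), well between the pads and sagging a little. I'll lower 4 mm and take the handle.

```bash
python3 -m inch '[[0.1,0,-0.4,0,1],[0,0,0,0,0],[0,0,0,0,0],[0,0,0,0,0],[0,0,0,0,0]]' 60; python3 -m inch '[[0,0,0,0,0],[0,0,0,0,0],[0,0,0.2,0,0],[0,0,0.2,0,0],[0,0,0,0,0]]'
```

```text
clock: 12.35
eef_pos: [524.5, 68.0, 231.4]
tcp_rot: [1.895, 2.505, 0.0]
force: [-0.9, -0.1, 0.9]
grip_width: 0.209
grip_force: 58.5
clock: 12.98
eef_pos: [524.3, 68.3, 235.3]
tcp_rot: [-1.895, -2.505, 0.0]
force: [0.0, 0.8, -3.4]
grip_width: 0.211
grip_force: 58.5
```

```bash
python3 -m inch '[[0.11,-0.39,0.05,0,0],[0.11,-0.39,0,0,0],[0.11,-0.39,0,0,0]]'|grep -E 'pos|force:'; python3 -m inch '[[0.08,-0.29,0,0,0],[0.08,-0.29,0,0,0]]'|grep -E 'pos|force:'; python3 -m inch '[[0.08,-0.29,0,0,0],[0.08,-0.29,0,0,0]]'|grep -E 'pos|force:'
```

```text
eef_pos: [527.8, 56.1, 235.8]
force: [-0.4, 1.2, -3.0]
grip_force: 58.5
eef_pos: [529.4, 50.4, 235.8]
force: [-0.6, 1.6, -2.7]
grip_force: 58.5
eef_pos: [531.0, 44.7, 235.9]
force: [-0.1, 1.1, -2.8]
grip_force: 58.6
```

```bash
for i in 1 ; do python3 -m inch '[[0.08,-0.29,0,0,0],[0.08,-0.29,0,0,0]]'|grep -E 'pos|force:'; python3 -m inch '[[0.08,-0.29,0,0,0],[0.08,-0.29,0,0,0]]'|grep -E 'pos|force:'; python3 -m inch '[[0.08,-0.29,0,0,0],[0.08,-0.29,0,0,0]]'|grep -E 'pos|force:'; done
```

```text
eef_pos: [532.5, 39.0, 235.9]
force: [-1.8, 3.3, -0.8]
grip_force: 58.7
eef_pos: [534.0, 33.5, 236.0]
force: [-3.3, 5.9, 0.7]
grip_force: 58.9
eef_pos: [535.5, 28.3, 236.1]
force: [-3.3, 10.4, 2.8]
grip_force: 59.1
```

```bash
python3 -m inch '[[0.05,-0.19,0.1,0,0],[0.05,-0.19,0.05,0,0]]'|grep -E 'pos|force:'; python3 -m inch '[[0.05,-0.19,0,0,0],[0.05,-0.19,0,0,0]]'|grep -E 'pos|force:'
```

```text
eef_pos: [536.2, 24.6, 237.0]
force: [-2.8, 9.3, -2.9]
grip_force: 58.6
eef_pos: [537.2, 21.0, 237.0]
force: [-3.0, 10.4, -2.6]
grip_force: 58.6
```

```bash
python3 -m inch '[[0.04,-0.14,0,0,0],[0.04,-0.14,0,0,0]]'|grep -E 'pos|force:'; python3 -m inch '[[0.03,-0.1,0,0,0],[0.03,-0.1,0,0,0]]'|grep -E 'pos|force:'
```

```text
eef_pos: [538.0, 18.3, 237.0]
force: [-3.1, 11.3, -1.6]
grip_force: 58.6
eef_pos: [538.5, 16.5, 237.0]
force: [-3.6, 11.5, -1.3]
grip_force: 58.7
```

```bash
python3 -m inch '[[0.03,-0.1,0,0,0],[0.03,-0.1,0,0,0]]'|grep -E 'pos|force:'
```

```text
eef_pos: [539.1, 14.6, 237.1]
force: [-5.0, 13.0, -0.3]
grip_force: 58.8
```

```bash
python3 -m inch '[[0.02,-0.1,0.05,0,0],[0.02,-0.1,0,0,0]]'|grep -E 'pos|force:'
```

```text
eef_pos: [539.5, 12.3, 237.4]
force: [-2.0, 9.7, -3.1]
grip_force: 58.6
```

```bash
python3 -m inch '[[0.02,-0.1,0,0,0],[0.02,-0.1,0,0,0]]'|grep -E 'pos|force:'
```

```text
eef_pos: [540.0, 10.3, 237.4]
force: [-2.1, 11.3, -2.4]
grip_force: 58.6
```

```bash
python3 -m inch '[[0.02,-0.1,0,0,0]]'|grep -E 'pos|force:'
```

```text
eef_pos: [540.2, 9.4, 237.5]
force: [-3.3, 11.2, -2.6]
grip_force: 58.6
```

```bash
python3 -m inch '[[0.03,-0.1,0,0,0],[0.03,-0.1,0,0,0]]'|grep -E 'pos|force:'
```

```text
eef_pos: [540.8, 7.5, 237.5]
force: [-3.1, 11.0, -2.0]
grip_force: 58.7
```

```bash
python3 -m inch '[[0.03,-0.1,0.02,0,0],[0.03,-0.1,0,0,0]]'|grep -E 'pos|force:'
```

```text
eef_pos: [541.4, 5.4, 237.6]
force: [-3.1, 11.1, -3.0]
grip_force: 58.6
```

```bash
python3 -m inch '[[0.03,-0.1,0,0,0]]'|grep -E 'pos|force:'
```

```text
eef_pos: [541.7, 4.4, 237.7]
force: [-2.0, 11.6, -2.3]
grip_force: 58.6
```

```bash
python3 -m inch '[[0.03,-0.1,0,0,0]]'|grep -E 'pos|force:'
```

```text
eef_pos: [542.0, 3.5, 237.7]
force: [-2.7, 10.2, -2.0]
grip_force: 58.7
```

```bash
python3 -m inch '[[0.03,-0.1,0,0,0]]'|grep -E 'pos|force:'
```

```text
eef_pos: [542.2, 2.5, 237.7]
force: [-2.9, 11.8, -1.3]
grip_force: 58.7
```

```bash
python3 -m inch '[[0.03,-0.1,0,0,0]]'|grep -E 'pos|force:'
```

```text
eef_pos: [542.5, 1.5, 237.7]
force: [-3.5, 12.2, -0.8]
grip_force: 58.7
```

```bash
python3 -m inch '[[0.03,-0.1,0.03,0,0]]'|grep -E 'pos|force:'
```

```text
eef_pos: [542.8, 0.4, 237.9]
force: [-2.2, 10.5, -4.4]
grip_force: 58.6
```

```bash
python3 -m inch '[[0.02,-0.08,0,0,0]]'|grep -E 'pos|force:'
```

```text
eef_pos: [543.0, -0.4, 237.9]
force: [-3.3, 9.7, -1.7]
grip_force: 58.6
```

```bash
python3 -m inch '[[0.02,-0.08,0,0,0]]'|grep -E 'pos|force:'
```

```text
eef_pos: [543.2, -1.2, 237.9]
force: [-2.8, 11.5, -2.1]
grip_force: 58.6
```

```bash
python3 - <<'E'
from h import *
c=optics.read_camera("scene");im=c["img"];cv2.imwrite("pics/scene6.png",im)
y=np.radians(15.7);X=np.array([np.cos(y),np.sin(y),0]);Y=np.array([-np.sin(y),np.cos(y),0])
M=522.3*X-190.5*Y+[0,0,85]
for h in (0,4,8,12):
    print("h",h)
    for d in range(-6,44,2):
        q=pix(c,M+d*Y+[0,0,h])[0];v=cv2.getRectSubPix(im,(1,1),(float(q[0]),float(q[1])))[0,0];print((d,*v.tolist()),end=" ")
    print()
print(pix(c,[M,M+30*Y]))
E
```

```text
h 0
(-6, 73, 120, 156) (-4, 75, 121, 158) (-2, 93, 131, 162) (0, 131, 156, 174) (2, 157, 177, 189) (4, 142, 178, 203) (6, 109, 175, 218) (8, 91, 174, 225) (10, 86, 169, 225) (12, 78, 145, 220) (14, 66, 104, 216) (16, 58, 76, 215) (18, 56, 68, 217) (20, 57, 68, 219) (22, 56, 68, 220) (24, 54, 66, 219) (26, 53, 66, 220) (28, 53, 67, 221) (30, 55, 68, 208) (32, 60, 70, 166) (34, 61, 70, 116) (36, 57, 65, 85) (38, 52, 59, 75) (40, 51, 58, 72) (42, 50, 57, 71) 
h 4
(-6, 73, 120, 158) (-4, 74, 121, 159) (-2, 92, 131, 163) (0, 141, 161, 178) (2, 177, 190, 200) (4, 164, 196, 217) (6, 124, 190, 228) (8, 99, 186, 232) (10, 90, 177, 232) (12, 80, 148, 231) (14, 67, 105, 234) (16, 62, 79, 237) (18, 60, 73, 238) (20, 59, 72, 239) (22, 58, 72, 240) (24, 59, 71, 240) (26, 57, 70, 240) (28, 57, 70, 237) (30, 56, 68, 217) (32, 56, 66, 157) (34, 51, 60, 98) (36, 49, 57, 76) (38, 52, 59, 74) (40, 57, 62, 76) (42, 56, 62, 74) 
h 8
(-6, 83, 146, 188) (-4, 83, 147, 189) (-2, 96, 150, 188) (0, 132, 162, 187) (2, 163, 181, 196) (4, 153, 188, 212) (6, 121, 188, 226) (8, 101, 189, 233) (10, 94, 182, 234) (12, 83, 152, 235) (14, 70, 108, 240) (16, 63, 83, 244) (18, 61, 77, 244) (20, 61, 76, 244) (22, 60, 76, 244) (24, 60, 74, 246) (26, 59, 74, 245) (28, 58, 73, 239) (30, 57, 70, 210) (32, 56, 65, 148) (34, 51, 59, 92) (36, 49, 56, 73) (38, 50, 57, 71) (40, 55, 60, 73) (42, 56, 62, 74) 
h 12
(-6, 95, 182, 226) (-4, 96, 180, 225) (-2, 97, 175, 221) (0, 105, 163, 207) (2, 112, 155, 194) (4, 110, 164, 205) (6, 103, 181, 224) (8, 98, 189, 231) (10, 95, 184, 232) (12, 87, 159, 229) (14, 77, 124, 227) (16, 72, 104, 225) (18, 68, 97, 223) (20, 68, 97, 222) (22, 67, 96, 223) (24, 66, 96, 224) (26, 66, 96, 222) (28, 64, 91, 209) (30, 62, 82, 173) (32, 56, 69, 118) (34, 49, 58, 80) (36, 46, 53, 69) (38, 45, 52, 66) (40, 46, 52, 66) (42, 48, 55, 67) 
[[184.67501936 242.32515061]
 [201.21735983 238.78853217]]
```

The collar still stands about 5 mm off the gland, so the tip is about 115 mm deep. I'll go on gently.

```bash
python3 -m inch '[[0.02,-0.08,0,0,0]]'|grep -E 'pos|force:'
```

```text
eef_pos: [543.3, -1.5, 237.8]
force: [-3.0, 15.7, -1.4]
grip_force: 58.6
```

```bash
python3 -m inch '[[0.02,-0.08,0,0,0]]'|grep -E 'pos|force:'
```

```text
eef_pos: [543.4, -1.8, 237.8]
force: [-3.5, 19.7, -1.2]
grip_force: 58.7
```

```bash
python3 -m inch '[[0.02,-0.06,0,0,0]]'|grep -E 'pos|force:'
```

```text
eef_pos: [543.4, -1.9, 237.8]
force: [-4.4, 21.5, -0.4]
grip_force: 58.7
```

```bash
python3 -m inch '[[0.02,-0.06,0,0,0]]'|grep -E 'pos|force:'
```

```text
eef_pos: [543.5, -2.1, 237.8]
force: [-4.0, 23.5, -1.3]
grip_force: 58.7
```

It has bottomed: the force rises steeply while the plunger stands still. I'll ease to about 19 N, hold, then let go.

```bash
python3 -m inch '[[-0.02,0.08,0,0,0],[0,0,0,0,0],[0,0,0,0,0]]'|grep -E 'pos|force:'; python3 -m inch '[[0,0,0,0,0],[0,0,0,0,0]]'|grep -E 'pos|force:'
```

```text
eef_pos: [543.4, -1.8, 237.8]
force: [-3.8, 19.4, -0.6]
grip_force: 58.7
eef_pos: [543.4, -1.9, 237.8]
force: [-4.1, 19.2, -1.6]
grip_force: 58.7
```

```bash
python3 -m inch '[[0,0,0,0,0.3],[0,0,0,0,0.6],[0,0,0,0,1],[0,0,0,0,1],[0,0,0,0,1]]'; python3 -m inch '[[-0.1,0.3,1,0,1],[0,0,4,0,1],[0,0,5,0,1],[0,0,4,0,1],[0,4,2,0,1]]'; python3 -m inch '[[0,5,0,0,1],[0,4,0,0,1],[0,0,0,0,1],[0,0,0,0,1]]'
python3 - <<'E'
from h import *
c=optics.read_camera("scene");im=c["img"]
y=np.radians(15.7);X=np.array([np.cos(y),np.sin(y),0]);Y=np.array([-np.sin(y),np.cos(y),0])
M=522.3*X-190.5*Y+[0,0,85]
for h in (0,4):
    for d in list(range(-6,16,2))+list(range(60,86,3)):
        q=pix(c,M+d*Y+[0,0,h])[0];v=cv2.getRectSubPix(im,(1,1),(float(q[0]),float(q[1])))[0,0];print((d,*v.tolist()),end=" ")
    print()
E
```

```text
clock: 19.65
eef_pos: [544.5, -4.8, 238.4]
tcp_rot: [1.895, 2.505, 0.0]
force: [-0.7, -0.2, -0.7]
grip_width: 0.999
grip_force: 0.0
clock: 20.27
eef_pos: [543.6, 37.4, 401.8]
tcp_rot: [1.897, 2.499, 0.003]
force: [0.1, 0.7, -0.2]
grip_width: 0.999
grip_force: 0.0
clock: 20.78
eef_pos: [543.3, 128.3, 398.7]
tcp_rot: [1.894, 2.506, -0.0]
force: [0.0, -0.4, -0.0]
grip_width: 0.997
grip_force: 0.0
(-6, 72, 119, 156) (-4, 74, 121, 159) (-2, 92, 131, 164) (0, 133, 157, 177) (2, 158, 179, 194) (4, 141, 179, 208) (6, 105, 173, 220) (8, 89, 172, 225) (10, 84, 165, 224) (12, 74, 135, 218) (14, 64, 97, 216) (60, 42, 56, 233) (63, 41, 54, 233) (66, 41, 54, 234) (69, 39, 52, 234) (72, 43, 59, 233) (75, 60, 98, 211) (78, 72, 122, 190) (81, 74, 125, 187) (84, 73, 125, 188) 
(-6, 72, 120, 159) (-4, 74, 121, 161) (-2, 90, 131, 164) (0, 139, 160, 178) (2, 171, 187, 199) (4, 155, 190, 216) (6, 116, 185, 227) (8, 96, 183, 231) (10, 88, 172, 231) (12, 77, 139, 231) (14, 67, 98, 236) (60, 46, 60, 246) (63, 44, 59, 246) (66, 44, 58, 247) (69, 43, 55, 246) (72, 46, 64, 243) (75, 61, 100, 217) (78, 73, 124, 191) (81, 75, 128, 192) (84, 77, 130, 195)
```

The plunger stayed home after release, with the collar's image unchanged. The arm is clear, so I'm handing it in.

```bash
python3 -c "
from rig import manip;print(manip.sign_off())"
```

```text
the job is handed in; nothing more can be done
None
```

The plunger is home in the pump: it bottomed at about 115 mm, peaked at about 24 N (slightly over the 16–22 N band), was held at about 19 N, then released, with the arm clear at 21 s; no verdict was returned.

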